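# Hang the chopping board on the kitchen rail with an S-hook

## Robot

A 6-joint arm with a two-finger parallel gripper is mounted at the origin on the work surface. World frame = base frame: x ahead of the robot, y to its left, z up, the work surface at z = 0. Lengths are in mm, angles in rad, forces in N, time in s.
With the tool pointing down it reaches from about 200 to 875 mm from the base axis. Payload 3.4 kg.
Tool frame: the origin (TCP) lies on the centre line of the jaws, within the pads' length; the fingertips stand 17 mm ahead of it and the grasp point (between the pads) lies 2 mm behind it; z points along the fingers, y is the line along which they close (so a half turn about z gives the same grasp; the last joint's range is limited). The gripper opens to 94 mm and grips with 3 to 60 N. Pads are 16 mm wide; open, the fingers measure 119 mm over their backs; the gripper's body (75 mm by 177 mm) begins 78 mm behind the grasp point.
Start: joints at [1.131, 0.276, 1.505, -0, 1.361, -0.121], TCP at [180.238, 546.057, 222.493] pointing down, gripper open.
Joint ranges: [-2.89, 2.89], [-0.75, 2.08], [0.22, 2.7], [-1.18, 4.32], [0.11, 2.71], [-2.7, 2.7]. Speed limits (rad/s): [2.57, 2.57, 3.14, 3.14, 3.14, 3.14].

## Interface

Orientations are given as a unit quaternion [w, x, y, z].
In Python, from cell import robot gives the robot as it stands.
- The arm moves only by the tool servo_tool, never from a script. Its arguments are lists of equal length, an entry for each row: "travel": the shift along the tool's x, y, z in mm, a list of three; "angular": the turn, a rotation vector about the tool's x, y, z in degrees, a list of three. In form: {"travel": [[dx, dy, dz], ...], "angular": [[wx, wy, wz], ...]}. A call has 1 to 20 rows; each row is the pose to reach, as a shift and turn from the pose commanded when the call began, along the tool's axes at that moment; what a row does not reach only later rows make up. A row lasts 1/12 s, in which the tool goes at most 41.7 mm and 7.16 degrees, less where a joint would pass 70% of its speed; a pose out of reach is approached as far as the arm can. A call with a gripper value outside its range is refused whole. "fingers" is the opening, from -1 (shut) to 1 (fully open), set as the call begins (left out, the last holds). The fingers move at their own pace and stop on an object; the grip force is fixed at half the most. Time passes only in rows, so rows that repeat a pose let the fingers close. It gives the time, the measured TCP pose, the force, the opening and the grip force at its end, in the units of the state.
- robot.sense(): the state, without advancing time (a new reading comes with each control period).
- robot.capture(name): name is "side" or "top" or "wrist"; returns the picture (384x512x3 uint8, blue, green, red); there is no depth.
- robot.camera_model(name): a dict with "camera_matrix" (3x3 intrinsics, pixels), "distortion" ([k1, k2, p1, p2, k3] as OpenCV has them; the pictures are not rectified), "rvec" (rotation vector, rad) and "tvec" (3), from world to camera coordinates, as OpenCV has them; the wrist camera has in their place "tool_from_camera" (4x4, takes a point from camera to tool coordinates, whose origin is the TCP and whose axes are the flange's). Camera axes: x right, y down, z forward; pixel columns grow to the right and rows downward; lengths in mm; the calibration is good to about 2 mm. A picture is of the moment at which its call begins: read the wrist's pose just before it. camera_model takes no time and is no camera call.
- robot.job_done(): hands the job in; it is judged then, once.
The state is a dict: "time": time; "joint_pos": joint angles; "qd": joint speeds; "tau": joint torques, N m; "ee_pos": TCP position; "eef_rot": TCP orientation; "wrist_force": force on the tool from outside, world axes, zero at the start; "moment": the same for the moment, N m; "grip_width": finger opening in mm; "grasp_force": force on a finger pad.
Only numpy, scipy, OpenCV 4.12 (cv2) and the standard library are available. Lean on these libraries where they do the work, as an engineer would, in place of code of your own. Each camera call takes 0.05 s, during which the arm holds its last target. There are 200 camera calls.

## Task

Take the steel S-hook off the rail, pass its lower end through the hole in the handle of the paddle-shaped chopping board standing in the rack, and lift the board out by the hook alone, without the gripper or arm touching the board. Then hang the hook, with the board on it, back on the rail so that it hangs freely, with no more than a slight swing, between the rail's posts. Leave everything else on the table and in the rack where it is.

Things in the scene. Friction and masses are not known exactly. Their poses are not given: they have to be found in the camera images.
- rail_stand: Fixed stand, on the robot's left or right: two posts (16 mm thick, 285 mm high, at y = +150 and -150 mm; feet 120 mm long in x, 30 wide, 14 high) carry a rail along y. Origin on the table under the rail's middle. A turner, 40 mm wide, hangs fixed at y = +105 mm, from 18 mm above the rail's top down to 45 mm above the table; the rest of the rail is free.
- rail_mid (a point): Middle of the round steel rail (12 mm diameter, 300 mm long), on its top line, 270 mm above the table. Same axes as the stand: y runs along the rail, -x is the robot's side.
- s_hook: Loose steel S-hook, round bar 8 mm, 120 g, flat in its x-z plane, 52 mm wide, 114 tall, z up. Starts hanging on the rail, its axes about the rail's. Origin: point of the upper bend that rests on the rail's top. Centreline (x, z), mm, upper end to lower: (22,-22) (22,-8) (0,6) (-22,-8) (-22,-36) (22,-70) (22,-88) (0,-100) (-17,-93.5) (-24,-89).
- hook_grip (a point): On the S-hook, 15 mm below its origin: midway between the upright legs of the upper bend (x = +22 and -22 mm), which can be gripped from above across 52 mm with the rail between the fingers. The bend is open toward +x below the short leg: off the rail is about 32 mm up, then toward the hook's -x (the robot's side); on again is the reverse.
- hook_bowl (a point): On the S-hook: lowest inner point of its lower bend, a shallow upturned V, 96 mm below the hook's origin, where the load hangs. Its free end points to the hook's -x, 28 mm out, and is what passes through the hole; with its upturn it is 19 mm high over all (85 to 104 mm below the origin).
- rack: Fixed wooden board rack, on the other side from the rail stand: base 165 (x) by 150 mm (y), 12 high; pairs of dowels 8 mm thick, up to 59 mm above the table, form three slots 13 mm wide at x = -45, 0, +45 mm. Origin on the table under the base's centre. The boards' faces look to the rack's +x and -x.
- paddle_board: Loose wooden paddle-shaped chopping board, 10 mm thick (x), about 160 g, standing in any of the three slots, handle up: blade 100 mm wide (y), 94 high; handle 56 mm wide, up to 150 mm above the lower edge. Origin: middle of the lower edge, 12 mm above the table in the rack; z up. May lean up to 4 degrees in its slot.
- board_hole (a point): Centre of the round hole through the paddle board's handle: 28 mm diameter, axis along the board's x, 122 mm above the board's lower edge, 14 mm of wood above it and to either side.
- plain_board: Bystander: plain rectangular wooden board without hole or handle, 10 mm thick (x), 110 mm wide (y), 95 mm high, standing in another slot of the rack. Origin: middle of the lower edge.
- short_board: Bystander: plain rectangular wooden board without hole or handle, 10 mm thick (x), 120 mm wide (y), 80 mm high, standing in another slot of the rack. Origin: middle of the lower edge.
- vase: Bystander: white ceramic vase, 70 mm widest diameter, 180 mm high, standing between the rail stand and the rack. Origin: centre of the underside.
- jar: Bystander: glass storage jar, 90 mm diameter, 140 mm high. Origin: centre of the underside.
- sugar_bowl: Bystander: blue bowl, 84 mm diameter, 50 mm high, open. Origin: centre of the underside.
- mug: Bystander: white mug, 76 mm diameter, 90 mm high, handle at its +y. Origin: centre of the underside.
- tea_house: Bystander: house-shaped tea caddy, 70 by 80 mm, about 145 mm high. Origin: centre of the underside.

How it is judged:
By the outcome, as a careful person would: the job done as asked, in the order asked, and still so for the second after the job is handed in, with the robot touching nothing.
It also fails if it takes over 72 s, if anything falls off the work surface, if the arm or the gripper's body presses on something with over 40 N, if the wrist force passes 120 N, or if a joint passes its speed limit or range.

## Working session

There is one attempt and no reset: what is moved stays moved. The work goes in short steps, Python scripts to look and compute and a tool call to move; the robot and the scene stay as the last step left them, time stands still between calls to the robot, and variables do not carry over. Pictures are saved under pics/ and viewed, at most 10 in all, crops included, and the job is handed in when it is done.

Besides the shell and the picture viewer there is one more tool, called after ">>>" in YAML: its name, and indented under it one key for each argument. servo_tool: Moves the arm, as the interface text tells. Its arguments: {"type":"object","properties":{"travel":{"type":"array"},"angular":{"type":"array"},"fingers":{"type":"number"}},"required":["travel","angular"]}

```bash
mkdir -p pics; ls
cat > h.py <<'E'
import numpy as np, cv2
from cell import robot
from scipy.spatial.transform import Rotation as R
def model(n, s=None):
    m=robot.camera_model(n); K=np.array(m["camera_matrix"],float); d=np.array(m["distortion"],float)
    if n=="wrist":
        s=s or robot.sense(); q=s["eef_rot"]; T=np.eye(4); T[:3,:3]=R.from_quat([q[1],q[2],q[3],q[0]]).as_matrix(); T[:3,3]=s["ee_pos"]
        C=T@np.array(m["tool_from_camera"]); Rw=C[:3,:3].T; t=-Rw@C[:3,3]
    else:
        Rw=cv2.Rodrigues(np.array(m["rvec"],float))[0]; t=np.array(m["tvec"],float).ravel()
    return K,d,Rw,t
def ray(M,px):
    K,d,Rw,t=M
    u=cv2.undistortPoints(np.array(px,float).reshape(-1,1,2),K,d).reshape(-1,2)
    v=np.c_[u,np.ones(len(u))]@Rw
    return -Rw.T@t, v/np.linalg.norm(v,axis=1)[:,None]
def onplane(M,px,val,ax=2):
    o,v=ray(M,px); return o+v*((val-o[ax])/v[:,ax])[:,None]
def tri(rays):
    A=np.zeros((3,3));b=np.zeros(3)
    for o,v in rays:
        P=np.eye(3)-np.outer(v,v);A+=P;b+=P@o
    x=np.linalg.solve(A,b); return x,[np.linalg.norm((np.eye(3)-np.outer(v,v))@(x-o)) for o,v in rays]
def proj(M,P):
    K,d,Rw,t=M
    return cv2.projectPoints(np.array(P,float).reshape(-1,1,3),cv2.Rodrigues(Rw)[0],t,K,d)[0].reshape(-1,2)
E
python3 - <<'E'
from h import *
s=robot.sense(); print(s)
for n in("side","top","wrist"):
    M=model(n,s); im=robot.capture(n); cv2.imwrite(f"pics/{n}0.png",im)
    K,d,Rw,t=M; print(n,-Rw.T@t, Rw[2],K[0,0])
a=cv2.imread("pics/side0.png");b=cv2.imread("pics/top0.png")
cv2.imwrite("pics/s0.png",cv2.resize(a,(800,600)));cv2.imwrite("pics/t0.png",cv2.resize(b,(800,600)))
E
```

```text
pics
{'time': 0.0, 'joint_pos': array([ 1.13103905e+00,  2.76569793e-01,  1.50612461e+00, -1.29990006e-05,
        1.36068709e+00, -1.20967986e-01]), 'qd': array([-0.0003808 ,  0.00144845,  0.00041563,  0.00096288, -0.00199775,
       -0.00119994]), 'tau': array([ 2.32079969e-03, -4.04585195e+01, -2.37231320e+01,  7.04025663e-02,
        3.45794403e-02, -1.10336030e-04]), 'ee_pos': array([179.97613934, 545.54085194, 221.62248649]), 'eef_rot': array([-2.41382159e-04,  1.58719146e-01,  9.87323368e-01, -8.61254848e-04]), 'wrist_force': array([-0.34453269, -0.0584466 ,  0.4114812 ]), 'moment': array([ 0.01797554,  0.0524398 , -0.06423881]), 'grasp_force': 0.0, 'grip_width': 93.86846185895243}
side [188.14273135 426.1030232  715.04479262] [ 0.46860303 -0.56586487 -0.67838643] 384.4001817676897
top [ 416.89378023  -38.68891436 1200.83766662] [ 0.15840603 -0.00284106 -0.98736997] 394.9751062145071
wrist [116.16670868 566.85530621 383.20553332] [ 0.22151347 -0.07432372 -0.97232082] 299.03121214239894
```

View pics/s0.png

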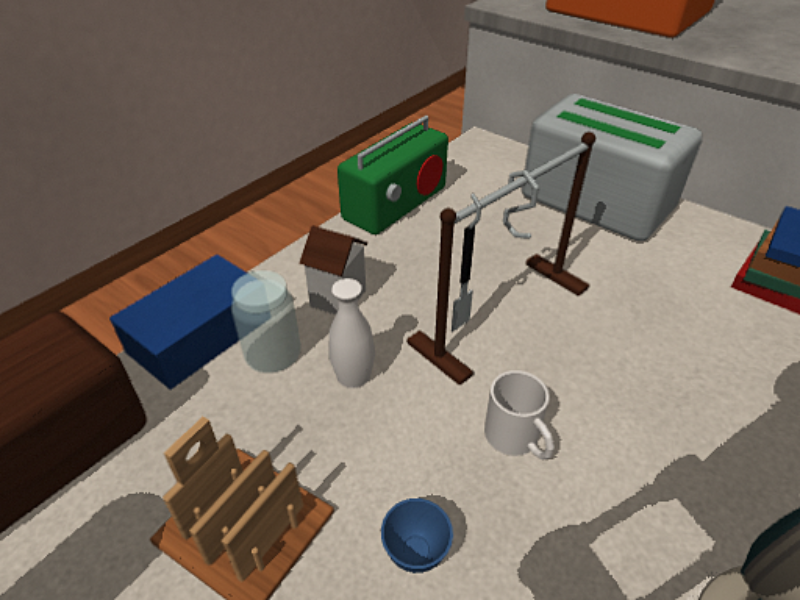

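View pics/t0.png

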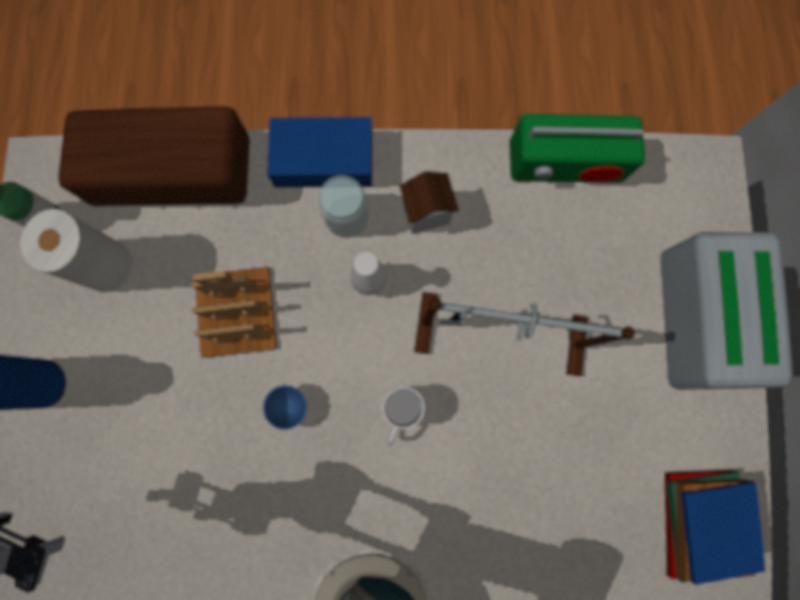

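The side and top views show the rack at +y, with the paddle in the far (+x) slot: its hole is at about (195,440) in the 800-px side view. The rail is at -y, from about (447,215) to (588,138), with the hook near (522,185). I'll take a closer look at the crops.

Run:
```python
import cv2,numpy as np
a=cv2.imread("pics/side0.png");b=cv2.imread("pics/top0.png")
def c(im,x,y,w,h): return cv2.resize(im[y:y+h,x:x+w],(400,300),interpolation=cv2.INTER_CUBIC)
o=np.vstack([np.hstack([c(a,270,75,120,90),c(a,90,262,120,90)]),np.hstack([c(b,260,165,160,120),c(b,110,160,80,60)])])
cv2.imwrite("pics/crops.png",o)
```

```text
(no output)
```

View pics/crops.png

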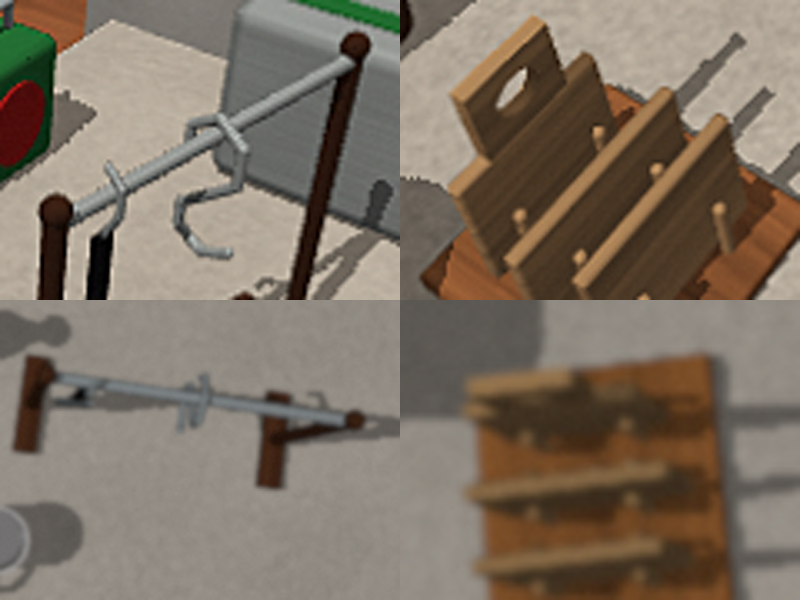

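The crops show the hook crossing the rail at about (338,114) in the side view and (341,203) in the top view. The hole centre in the side view is about (124,288).

Run:
```python
from h import *
S=model("side");T=model("top")
np.set_printoptions(precision=1,suppress=True)
def rail(M,p): return onplane(M,p,264)
s=rail(S,[[294,139.5],[373.5,94.5],[338.4,114]]);t=rail(T,[[280.8,196.2],[398,212.2],[341.2,203]])
for n,p in(("side",s),("top",t)):
    d=p[1]-p[0];print(n,p,"len",np.linalg.norm(d),"yaw",np.degrees(np.arctan2(d[0],-d[1])))
def two(p,q):
    o,v=ray(S,[p]);o2,v2=ray(T,[q]);return tri([(o,v[0]),(o2,v2[0])])
print("hook",two((338.4,114),(341.2,203)))
print("ballL",two((286.8,138.6),(274.5,196)),"ballR",two((376.2,88.8),(401.5,213)))
print("hole side z134",onplane(S,[[123.9,288.1]],134))
h=onplane(T,[[124,177],[144.4,175.6]],162);print("handle top",h)
# rack base corners top view z=12
b=onplane(T,[[110+76/5,160+80/5],[110+312/5,160+56/5]],12);print("rack far edge",b)
b=onplane(T,[[110+70/5,160+195/5],[110+265/5,160+165/5]],107);print("mid board top",b)
```

```text
side [[ 537.3 -121.6  264. ]
 [ 498.1 -389.3  264. ]
 [ 517.7 -262.6  264. ]] len 270.4955845065253 yaw -8.342547222738459
top [[ 541.  -112.5  264. ]
 [ 501.5 -397.2  264. ]
 [ 524.4 -257.9  264. ]] len 287.4219436143613 yaw -7.905362935434038
hook (array([ 520.6, -259.4,  265. ]), [np.float64(4.026332074624777), np.float64(4.026332074624543)])
ballL (array([539. , -96.8, 279. ]), [np.float64(0.5859920818371134), np.float64(0.5859920818372369)]) ballR (array([ 499.2, -402.2,  272.8]), [np.float64(0.551994334419826), np.float64(0.5519943344199064)])
hole side z134 [[608.2 276.6 134. ]]
handle top [[606.5 302.2 162. ]
 [610.3 246.  162. ]]
rack far edge [[637.  347.7  12. ]
 [651.9 200.2  12. ]]
mid board top [[553.4 317.  107. ]
 [570.7 205.8 107. ]]
```

>>> servo_tool:
  travel:
    - [0, 0, -40]
    - [0, 0, -80]
    - [0, 0, -120]
    - [-30, -35, -150]
    - [-60, -65, -178]
    - [-85, -95, -178]
    - [-110, -125, -178]
    - [-135, -155, -178]
    - [-160, -185, -178]
    - [-185, -212, -178]
    - [-210, -240, -178]
    - [-235, -268, -178]
    - [-260, -297, -178]
    - [-286, -327, -178]
    - [-312, -357, -178]
    - [-338, -386, -178]
    - [-364, -416, -178]
    - [-390, -446, -178]
    - [-416, -475, -178]
    - [-442, -505, -178]
  angular:
    - [0, 0, 0]
    - [0, 0, 0]
    - [0, 0, 0]
    - [0, 0, 5]
    - [0, 0, 10]
    - [0, 0, 15]
    - [0, 0, 20]
    - [0, 0, 25]
    - [0, 0, 30]
    - [0, 0, 35]
    - [0, 0, 40]
    - [0, 0, 45]
    - [0, 0, 50]
    - [0, 0, 55]
    - [0, 0, 60]
    - [0, 0, 65]
    - [0, 0, 70]
    - [0, 0, 75]
    - [0, 0, 79.8]
    - [0, 0, 79.8]
  fingers: 1

```text
time: 1.82
ee_pos: [441.8, -74.0, 400.4]
eef_rot: [-0.0, 0.756, 0.654, 0.0]
wrist_force: [0.5, 0.5, 1.0]
grip_width: 93.9
grasp_force: 0.0
```

>>> servo_tool:
  travel:
    - [-34, 21, 0]
    - [-68, 42, 0]
    - [-102, 63, 0]
    - [-136, 84, 0]
    - [-172, 104, 0]
    - [-172, 104, 0]
    - [-172, 104, 0]
  angular:
    - [0, 0, 0]
    - [0, 0, 0]
    - [0, 0, 0]
    - [0, 0, 0]
    - [0, 0, 0]
    - [0, 0, 0]
    - [0, 0, 0]

```text
time: 2.4
ee_pos: [520.8, -258.8, 398.3]
eef_rot: [-0.002, 0.756, 0.655, -0.0]
wrist_force: [0.6, 0.3, 0.0]
grip_width: 94.5
grasp_force: 0.0
```

Run:
```python
from h import *
s=robot.sense(); im=robot.capture("wrist"); cv2.imwrite("pics/w1raw.png",im); M=model("wrist",s)
import json; json.dump({k:np.array(s[k]).tolist() for k in("ee_pos","eef_rot")},open("w1.json","w"))
print(s["ee_pos"],s["eef_rot"]); print(proj(M,[[520.5,-259.5,276],[539,-97,279],[499,-402,279]]).round())
cv2.imwrite("pics/w1.png",cv2.resize(im,(800,600),interpolation=cv2.INTER_CUBIC))
```

```text
[ 520.81863608 -258.80840652  398.30987221] [-1.80987257e-03  7.55985483e-01  6.54585751e-01 -4.09866861e-04]
[[249. 192.]
 [243.   5.]
 [248. 322.]]
```

View pics/w1.png

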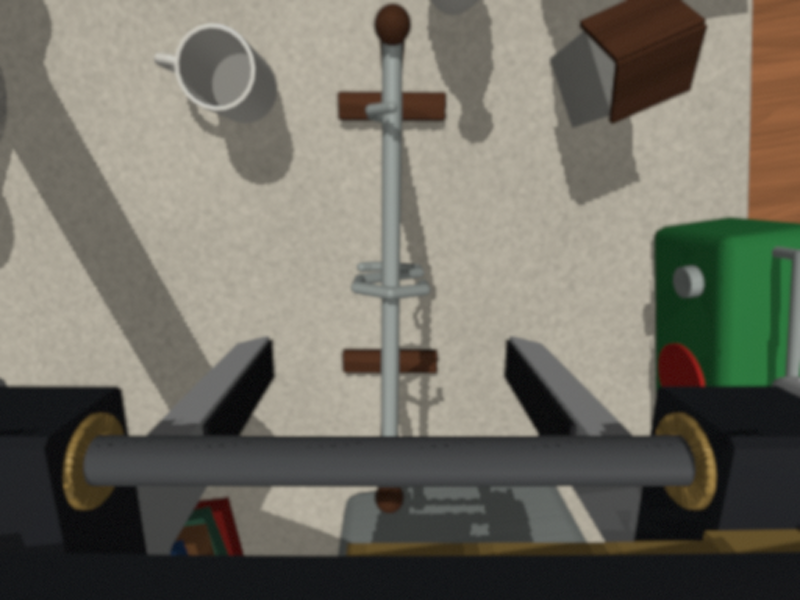

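The wrist view shows the rail running vertically at column ~391 (800-px scale). The hook's upper bend runs from (352,287) to (430,289), with its apex at about (391,292).

Run:
```python
from h import *
import json
s=json.load(open("w1.json")); M=model("wrist",s); k=1/1.5625
np.set_printoptions(precision=1,suppress=True)
r=onplane(M,np.array([[391.5,60],[390,425]])*k,270); d=r[0]-r[1]; print("rail",r,"yaw",np.degrees(np.arctan2(-d[0],d[1])))
a=onplane(M,np.array([[391,292]])*k,278);print("apex",a)
e=onplane(M,np.array([[352,287],[430,289]])*k,264);d=e[1]-e[0];print("ends",e,e.mean(0),np.linalg.norm(d),np.degrees(np.arctan2(d[1],d[0])))
y=np.array(r[0]-r[1]);y/=np.linalg.norm(y); p=r[1]+y*((a[0]-r[1])@y);print("rail at hook",p)
b=onplane(M,np.array([[393,25],[390,498]])*k,280);print("balls",b,b.mean(0),np.linalg.norm(b[0]-b[1]))
t=np.array(s["ee_pos"]);q=s["eef_rot"];Rt=R.from_quat([q[1],q[2],q[3],q[0]]);print("tool delta to rail pt",Rt.inv().apply(p-t),"apex",Rt.inv().apply(a[0]-t),"tooly",Rt.as_matrix()[:,1])
```

```text
rail [[ 542.  -121.8  270. ]
 [ 508.5 -348.1  270. ]] yaw -8.413810984398364
apex [[ 522.7 -254.3  278. ]]
ends [[ 497.7 -250.5  264. ]
 [ 547.5 -259.   264. ]] [ 522.6 -254.8  264. ] 50.53318720456453 -9.683309564142723
rail at hook [ 522.4 -254.3  270. ]
balls [[ 544.9 -106.9  280. ]
 [ 501.4 -397.6  280. ]] [ 523.2 -252.2  280. ] 293.91706069061416
tool delta to rail pt [  4.5   1.3 128.3] apex [  4.5   1.6 120.3] tooly [ 1.  -0.1 -0. ]
```

>>> servo_tool:
  travel:
    - [4.5, 1.5, 25]
    - [4.5, 1.5, 60]
    - [4.5, 1.5, 95]
    - [4.5, 1.5, 120]
    - [4.5, 1.5, 135]
    - [4.5, 1.5, 141.5]
    - [4.5, 1.5, 141.5]
    - [4.5, 1.5, 141.5]
  angular:
    - [0, 0, 0.7]
    - [0, 0, 0.7]
    - [0, 0, 0.7]
    - [0, 0, 0.7]
    - [0, 0, 0.7]
    - [0, 0, 0.7]
    - [0, 0, 0.7]
    - [0, 0, 0.7]

```text
time: 3.12
ee_pos: [522.9, -251.9, 260.3]
eef_rot: [0.001, 0.759, 0.651, 0.0]
wrist_force: [-0.2, 0.8, 1.1]
grip_width: 93.7
grasp_force: 0.0
```

>>> servo_tool:
  travel:
    - [0, 0, 0]
    - [0, 0, 0]
    - [0, 0, 0]
    - [0, 0, 0]
    - [0, 0, 0]
    - [0, 0, 0]
    - [0, 0, 0]
    - [0, 0, 0]
    - [0, 0, 0]
    - [0, 0, 0]
  angular:
    - [0, 0, 0]
    - [0, 0, 0]
    - [0, 0, 0]
    - [0, 0, 0]
    - [0, 0, 0]
    - [0, 0, 0]
    - [0, 0, 0]
    - [0, 0, 0]
    - [0, 0, 0]
    - [0, 0, 0]
  fingers: -1

```text
time: 3.95
ee_pos: [522.4, -252.7, 258.9]
eef_rot: [-0.0, 0.759, 0.651, -0.0]
wrist_force: [-1.2, 0.4, 0.2]
grip_width: 51.3
grasp_force: 30.0
```

Run:
```python
from h import *
s=robot.sense(); print(s["ee_pos"],s["grip_width"],s["grasp_force"],s["wrist_force"])
im=robot.capture("wrist"); sd=robot.capture("side")
cv2.imwrite("pics/w2.png",np.hstack([cv2.resize(im[100:340,130:370],(400,400)),cv2.resize(sd[60:180,270:390],(400,400),interpolation=cv2.INTER_CUBIC)]))
```

```text
[ 522.42012446 -252.7282544   258.90108907] 51.26667719353064 30.00012516975403 [-1.23330083  0.3768204   0.1970323 ]
```

View pics/w2.png

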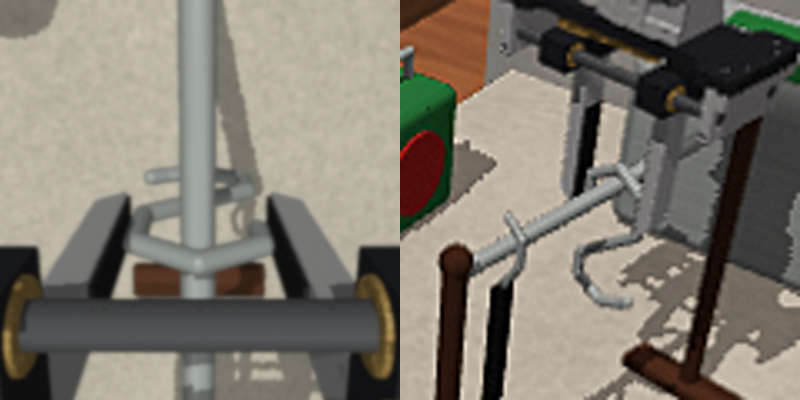

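The hook is gripped at 51.3 mm and is still on the rail. Next I lift it off.

>>> servo_tool:
  travel:
    - [0, 0, -10]
    - [0, 0, -20]
    - [0, 0, -28]
    - [0, 0, -32]
    - [0, 0, -32]
    - [0, -10, -32]
    - [0, -25, -32]
    - [0, -45, -32]
    - [0, -70, -32]
    - [0, -70, -32]
  angular:
    - [0, 0, 0]
    - [0, 0, 0]
    - [0, 0, 0]
    - [0, 0, 0]
    - [0, 0, 0]
    - [0, 0, 0]
    - [0, 0, 0]
    - [0, 0, 0]
    - [0, 0, 0]
    - [0, 0, 0]

```text
time: 4.88
ee_pos: [448.6, -240.4, 290.9]
eef_rot: [-0.002, 0.759, 0.651, -0.001]
wrist_force: [0.1, -0.2, -1.2]
grip_width: 51.3
grasp_force: 30.0
```

>>> servo_tool:
  travel:
    - [0, 0, -25]
    - [25, -4, -50]
    - [60, -9, -50]
    - [97, -14, -50]
    - [134, -20, -50]
    - [171, -26, -50]
    - [208, -31, -50]
    - [245, -37, -50]
    - [282, -42, -50]
    - [315, -40, -50]
    - [345, -20, -50]
    - [375, 5, -50]
    - [405, 30, -50]
    - [435, 55, -50]
    - [465, 80, -50]
    - [495, 100, -50]
    - [520, 118, -50]
    - [533, 126, -50]
    - [538, 129, -50]
    - [538, 129, -50]
  angular:
    - [0, 0, 0]
    - [0, 0, 0]
    - [0, 0, 0]
    - [0, 0, -2]
    - [0, 0, -4]
    - [0, 0, -6]
    - [0, 0, -8]
    - [0, 0, -10]
    - [0, 0, -12]
    - [0, 0, -14]
    - [0, 0, -14.8]
    - [0, 0, -14.8]
    - [0, 0, -14.8]
    - [0, 0, -14.8]
    - [0, 0, -14.8]
    - [0, 0, -14.8]
    - [0, 0, -14.8]
    - [0, 0, -14.8]
    - [0, 0, -14.8]
    - [0, 0, -14.8]

```text
time: 6.55
ee_pos: [663.3, 270.9, 339.3]
eef_rot: [-0.001, 0.668, 0.744, -0.001]
wrist_force: [-0.5, -0.2, -1.4]
grip_width: 51.2
grasp_force: 30.0
```

Run:
```python
from h import *
import json
s=robot.sense(); im=robot.capture("wrist"); sd=robot.capture("side")
json.dump({k:np.array(s[k]).tolist() for k in("ee_pos","eef_rot")},open("w3.json","w"))
print(s["ee_pos"],s["grip_width"],s["wrist_force"],s["eef_rot"])
M=model("wrist",s);print(proj(M,[[608,276,162]]))
cv2.imwrite("pics/w3raw.png",im);cv2.imwrite("pics/s3raw.png",sd)
# left: wrist crop 256x384 x1.56 ; right: side crop
cv2.imwrite("pics/w3.png",np.hstack([cv2.resize(im[40:280,80:400],(480,360)),cv2.resize(sd[250:370,95:195],(300,360),interpolation=cv2.INTER_CUBIC)]))
```

```text
[663.33363404 270.89708805 339.29199205] 51.17131785328465 [-0.49612943 -0.23224538 -1.3846055 ] [-5.84911879e-04  6.68498403e-01  7.43712878e-01 -8.36102202e-04]
[[201.48854009 170.45324824]]
```

View pics/w3.png

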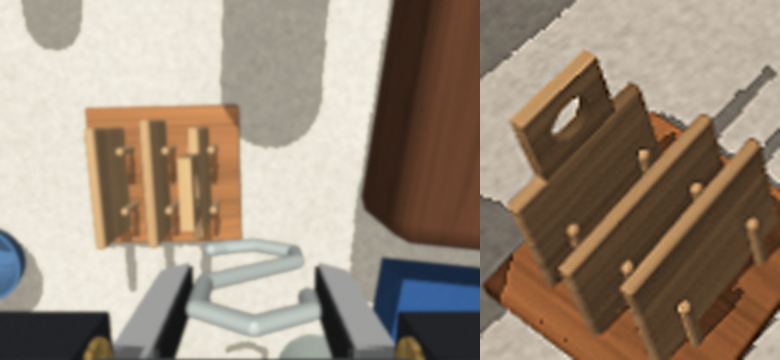

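The wrist view shows the handle's top edge at crop (179–194, 156–232) and the hook's free tip at about (206,250). The side view has the hole at (123.7,288.3).

Run:
```python
from h import *
import json
np.set_printoptions(precision=1,suppress=True)
s=json.load(open("w3.json")); M=model("wrist",s)
f=lambda l:np.array(l,float)/1.5+[80,40]
c=onplane(M,f([[180,156],[193,156],[180,232],[194,232]]),162);print(c,c.mean(0),np.linalg.norm(c[0]-c[2]),np.linalg.norm(c[3]-c[2]))
u=onplane(M,f([[89,130],[97,246],[142,121],[149,244],[190,128]]),[107,107,92,92,106][0]);print(u)
print("yaw handle",np.degrees(np.arctan2(-(c[0]-c[2])[0],(c[0]-c[2])[1])),"yaw board",np.degrees(np.arctan2(-(u[0]-u[1])[0],(u[0]-u[1])[1])))
b=onplane(M,f([[87,108],[238,104],[241,240]]),12);print("rack",b,np.degrees(np.arctan2((b[1]-b[0])[1],(b[1]-b[0])[0])),np.linalg.norm(b[1]-b[0]))
# hook tip measured: cast onto expected height
t=np.array(s["ee_pos"]);q=s["eef_rot"];Rt=R.from_quat([q[1],q[2],q[3],q[0]])
for n,p,dz in(("tip",(206,250),12-89),("far corner",(300,257),12-79),("apex",(253,327),12+8),("legL",(193,299),12-34)):
    P=onplane(M,f([p]),t[2]+dz)[0];print(n,P,Rt.inv().apply(P-t))
print("box corner z150",onplane(M,f([[368,205]]),150))
S=model("side");print(onplane(S,[[123.7,288.3]],134))
```

```text
[[604.2 305.9 162. ]
 [613.9 306.9 162. ]
 [608.3 247.2 162. ]
 [619.1 248.4 162. ]] [611.4 277.1 162. ] 58.766825813333185 10.92835124825321
[[516.  314.6 107. ]
 [525.6 211.1 107. ]
 [561.2 326.9 107. ]
 [572.9 218.2 107. ]
 [602.6 325.3 107. ]]
yaw handle 3.9217454878541846 yaw board 5.290531623385011
rack [[479.3 331.5  12. ]
 [637.9 352.2  12. ]
 [655.9 205.   12. ]] 7.427474614394285 159.96860888445835
tip [637.7 265.4 262.3] [ -2.7 -25.9  77.1]
far corner [688.6 269.9 272.3] [-3.6 25.2 67. ]
apex [663.8 269.3 359.3] [ -1.7   0.2 -20. ]
legL [638.3 259.3 317.3] [ -8.9 -26.1  22.1]
box corner z150 [[753.7 282.1 150. ]]
[[608.1 277.1 134. ]]
```

>>> servo_tool:
  travel:
    - [5, 0, 20]
    - [10, 0, 50]
    - [14, 0, 80]
    - [14, 0, 105]
    - [14, 0, 120]
    - [14, 0, 124]
    - [14, 0, 124]
    - [14, 0, 124]
  angular:
    - [0, 0, 0]
    - [0, 0, 0]
    - [0, 0, 0]
    - [0, 0, 0]
    - [0, 0, 0]
    - [0, 0, 0]
    - [0, 0, 0]
    - [0, 0, 0]

```text
time: 7.32
ee_pos: [661.7, 283.4, 218.9]
eef_rot: [0.001, 0.669, 0.743, 0.001]
wrist_force: [0.5, -0.3, 0.1]
grip_width: 50.9
grasp_force: 30.0
```

Run:
```python
from h import *
import json
s=robot.sense(); im=robot.capture("wrist"); sd=robot.capture("side")
json.dump({k:np.array(s[k]).tolist() for k in("ee_pos","eef_rot")},open("w4.json","w"))
print(s["ee_pos"],s["wrist_force"],s["eef_rot"])
cv2.imwrite("pics/w4raw.png",im);cv2.imwrite("pics/s4raw.png",sd)
cv2.imwrite("pics/w4.png",np.hstack([cv2.resize(im[40:280,80:400],(480,360)),cv2.resize(sd[230:330,90:173],(300,360),interpolation=cv2.INTER_CUBIC)]))
M=model("side")
t=np.array(s["ee_pos"]);q=s["eef_rot"];Rt=R.from_quat([q[1],q[2],q[3],q[0]])
print(proj(M,[Rt.apply([-2.5,x,-12-z])+t for x,z in((-24,-89),(0,-100),(22,-88),(22,-70),(-22,-36))]).round(1), proj(M,[[608.1,277.1,134]]))
```

```text
[661.69720607 283.36701943 218.85177804] [ 0.53611479 -0.32822715  0.10480777] [6.01879112e-04 6.69200975e-01 7.43080561e-01 9.86486565e-04]
[[111.5 277. ]
 [103.9 274.5]
 [ 93.8 265. ]
 [ 91.  258.8]
 [102.8 257.9]] [[123.70378885 288.32617393]]
```

View pics/w4.png

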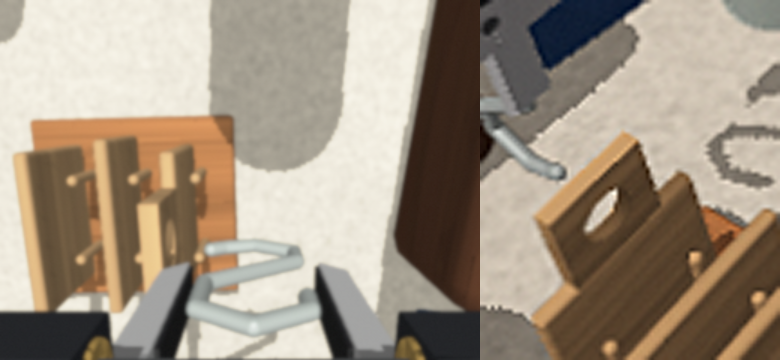

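The side view shows the tip at (112.2,277.8), within 1 px of its predicted place, and the hole at (124,288). The wrist view shows the hole on the far face at crop (170,237).

Run:
```python
from h import *
import json
np.set_printoptions(precision=1,suppress=True)
s=json.load(open("w4.json")); M=model("wrist",s);S=model("side")
f=lambda l:np.array(l,float)/1.5+[80,40]
o,v=ray(M,f([[170,237]]));o2,v2=ray(S,[[124,288]]);P,e=tri([(o,v[0]),(o2,v2[0])]);print("hole tri",P,e)
c=onplane(M,f([[140,201],[160,198]]),162);print("top +y end?",c)
print("hole on x=614",onplane(M,f([[170,237]]),614,0))
# tip in both
o,v=ray(M,f([[206,250]]));o2,v2=ray(S,[[112.2,277.8]]);T,e=tri([(o,v[0]),(o2,v2[0])]);print("tip tri",T,e)
t=np.array(s["ee_pos"]);q=s["eef_rot"];Rt=R.from_quat([q[1],q[2],q[3],q[0]]);print("tool",Rt.inv().apply(T-t),Rt.inv().apply(P-t),"expected tip z",t[2]+12-88)
```

```text
hole tri [613.5 276.7 126.1] [np.float64(2.245678066243139), np.float64(2.245678066243274)]
top +y end? [[603.4 305.9 162. ]
 [613.2 308.4 162. ]]
hole on x=614 [[614.  279.8 129. ]]
tip tri [636.3 278.2 141.4] [np.float64(0.3109504519938523), np.float64(0.310950451993901)]
tool [ -2.5 -25.9  77.4] [ -1.7 -48.9  92.7] expected tip z 142.85177803932734
```

>>> servo_tool:
  travel:
    - [1.5, -3, 1]
    - [1.5, -8, 1]
    - [1.5, -14, 1]
    - [1.5, -20, 1]
    - [1.5, -26, 1]
    - [1.5, -31, 1]
    - [1.5, -31, 1]
  angular:
    - [0, 0, 0]
    - [0, 0, 0]
    - [0, 0, 0]
    - [0, 0, 0]
    - [0, 0, 0]
    - [0, 0, 0]
    - [0, 0, 0]

```text
time: 8.0
ee_pos: [629.0, 282.2, 216.4]
eef_rot: [-0.0, 0.669, 0.744, -0.0]
wrist_force: [0.5, -0.1, -1.2]
grip_width: 50.9
grasp_force: 30.0
```

Run:
```python
from h import *
s=robot.sense(); im=robot.capture("wrist"); sd=robot.capture("side")
print(s["ee_pos"],s["wrist_force"],s["grip_width"])
cv2.imwrite("pics/w5.png",np.hstack([cv2.resize(im[100:280,130:330],(400,360)),cv2.resize(sd[250:310,90:157],(400,360),interpolation=cv2.INTER_CUBIC)]))
```

```text
[629.04315154 282.22173999 216.38630863] [ 0.47620398 -0.12845749 -1.23447757] 50.87897058670068
```

View pics/w5.png

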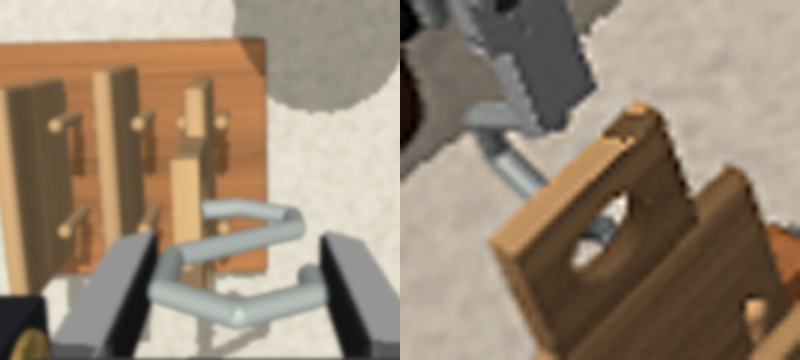

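The hook's tip shows inside the hole at about crop (600,230), with no contact force. I'll push on.

>>> servo_tool:
  travel:
    - [0, -5, 0]
    - [0, -10, 0]
    - [0, -15, 0]
    - [0, -19, 0]
    - [0, -19, 0]
    - [0, -19, 0]
  angular:
    - [0, 0, 0]
    - [0, 0, 0]
    - [0, 0, 0]
    - [0, 0, 0]
    - [0, 0, 0]
    - [0, 0, 0]

```text
time: 8.6
ee_pos: [611.4, 280.2, 216.2]
eef_rot: [0.0, 0.669, 0.743, 0.0]
wrist_force: [0.3, -0.6, -1.2]
grip_width: 50.9
grasp_force: 30.0
```

Run:
```python
from h import *
s=robot.sense(); im=robot.capture("wrist"); sd=robot.capture("side")
print(s["ee_pos"],s["wrist_force"],s["grip_width"])
cv2.imwrite("pics/w6.png",np.hstack([cv2.resize(im[100:280,130:330],(400,360)),cv2.resize(sd[250:310,90:157],(400,360),interpolation=cv2.INTER_CUBIC)]))
```

```text
[611.39006009 280.21396064 216.20391041] [ 0.31119475 -0.56120988 -1.19007587] 50.875462449665136
```

View pics/w6.png

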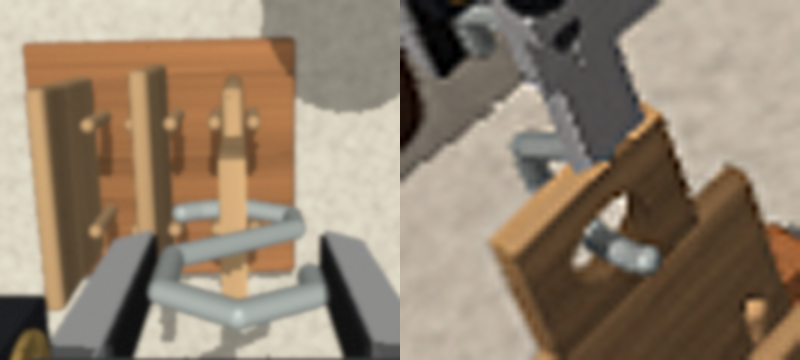

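The hook is through the hole, with the board over the middle of the lower bend. Now I lift vertically, slowly at first.

>>> servo_tool:
  travel:
    - [0, 0, -4]
    - [0, 0, -8]
    - [0, 0, -12]
    - [0, 0, -15]
    - [0, 0, -18]
    - [0, 0, -22]
    - [0, 0, -27]
    - [0, 0, -33]
    - [0, 0, -40]
    - [0, 0, -48]
    - [0, 0, -56]
    - [0, 0, -64]
    - [0, 0, -72]
    - [0, 0, -80]
    - [0, 0, -90]
    - [0, 0, -100]
    - [0, 0, -108]
    - [0, 0, -114]
    - [0, 0, -118]
    - [0, 0, -120]
  angular:
    - [0, 0, 0]
    - [0, 0, 0]
    - [0, 0, 0]
    - [0, 0, 0]
    - [0, 0, 0]
    - [0, 0, 0]
    - [0, 0, 0]
    - [0, 0, 0]
    - [0, 0, 0]
    - [0, 0, 0]
    - [0, 0, 0]
    - [0, 0, 0]
    - [0, 0, 0]
    - [0, 0, 0]
    - [0, 0, 0]
    - [0, 0, 0]
    - [0, 0, 0]
    - [0, 0, 0]
    - [0, 0, 0]
    - [0, 0, 0]

```text
time: 10.37
ee_pos: [611.8, 280.2, 336.8]
eef_rot: [0.0, 0.669, 0.743, 0.0]
wrist_force: [-0.7, -0.3, -2.9]
grip_width: 50.6
grasp_force: 30.0
```

Run:
```python
from h import *
s=robot.sense(); im=robot.capture("wrist"); sd=robot.capture("side")
np.set_printoptions(precision=1,suppress=True)
print(s["ee_pos"],s["wrist_force"],s["grip_width"],s["joint_pos"])
cv2.imwrite("pics/w7.png",np.hstack([cv2.resize(im[60:360,50:400],(400,343)),cv2.resize(sd[170:341,60:260],(400,343),interpolation=cv2.INTER_CUBIC)]))
T=model("top");print("mug",onplane(T,[[258.6,261]],90),"bowl",onplane(T,[[182.4,260.5]],50),"vase",onplane(T,[[234,168]],180))
```

```text
[611.8 280.2 336.8] [-0.7 -0.3 -2.9] 50.565486454793806 [0.3 0.4 1.  0.  1.7 0.2]
mug [[382.5 -62.7  90. ]] bowl [[382.  156.2  50. ]] vase [[627.1   3.4 180. ]]
```

View pics/w7.png

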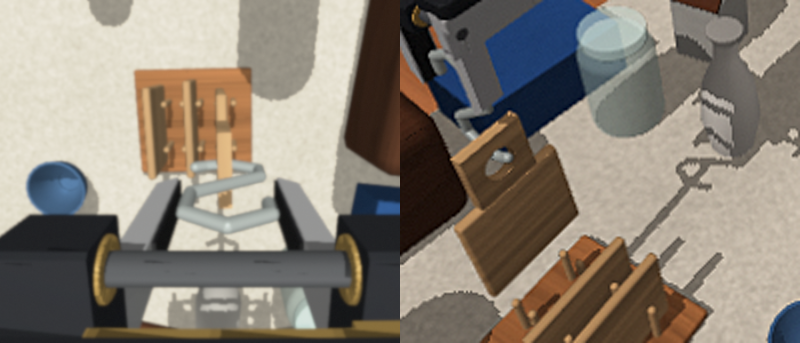

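The board hangs on the hook at the bowl, clear above the rack (the force is up by the board's weight). Next comes transport at moderate speed, on the robot's side of the vase.

>>> servo_tool:
  travel:
    - [0, 0, -10]
    - [0, 0, -25]
    - [0, 0, -45]
    - [0, 0, -60]
    - [-2, -2, -67]
    - [-8, -7, -70]
    - [-18, -17, -70]
    - [-32, -30, -70]
    - [-48, -45, -70]
    - [-64, -60, -70]
    - [-82, -77, -70]
    - [-100, -93, -70]
    - [-119, -110, -70]
    - [-137, -127, -70]
    - [-153, -142, -70]
    - [-169, -157, -70]
    - [-183, -170, -70]
    - [-193, -180, -70]
    - [-199, -185, -70]
    - [-201, -187, -70]
  angular:
    - [0, 0, 0]
    - [0, 0, 0]
    - [0, 0, 0]
    - [0, 0, 0]
    - [0, 0, 0]
    - [0, 0, 0]
    - [0, 0, 0]
    - [0, 0, 0]
    - [0, 0, 0]
    - [0, 0, 0]
    - [0, 0, 0]
    - [0, 0, 0]
    - [0, 0, 0]
    - [0, 0, 0]
    - [0, 0, 0]
    - [0, 0, 0]
    - [0, 0, 0]
    - [0, 0, 0]
    - [0, 0, 0]
    - [0, 0, 0]

```text
time: 12.13
ee_pos: [445.7, 59.7, 405.9]
eef_rot: [-0.0, 0.669, 0.743, -0.0]
wrist_force: [0.6, 1.1, -4.1]
grip_width: 50.9
grasp_force: 30.0
```

>>> servo_tool:
  travel:
    - [-2, 0, 0]
    - [-8, -1, 0]
    - [-20, -2, 0]
    - [-36, -4, 0]
    - [-54, -6, 0]
    - [-74, -8, 0]
    - [-96, -10, 0]
    - [-118, -12, 0]
    - [-140, -15, 0]
    - [-162, -17, 0]
    - [-184, -19, 0]
    - [-206, -21, 0]
    - [-228, -24, 0]
    - [-250, -26, 0]
    - [-270, -28, 0]
    - [-288, -30, 0]
    - [-304, -32, 0]
    - [-316, -33, 0]
    - [-324, -34, 0]
    - [-327, -34, 0]
  angular:
    - [0, 0, 0]
    - [0, 0, 0.5]
    - [0, 0, 1]
    - [0, 0, 2]
    - [0, 0, 3]
    - [0, 0, 4]
    - [0, 0, 5]
    - [0, 0, 6]
    - [0, 0, 7]
    - [0, 0, 8]
    - [0, 0, 9]
    - [0, 0, 10]
    - [0, 0, 11]
    - [0, 0, 12]
    - [0, 0, 13]
    - [0, 0, 13.6]
    - [0, 0, 14.1]
    - [0, 0, 14.4]
    - [0, 0, 14.6]
    - [0, 0, 14.6]

```text
time: 13.8
ee_pos: [447.7, -269.1, 405.3]
eef_rot: [-0.0, 0.758, 0.652, -0.0]
wrist_force: [0.3, 0.5, -3.4]
grip_width: 50.8
grasp_force: 30.0
```

>>> servo_tool:
  travel:
    - [0, 0, 3]
    - [0, 0, 10]
    - [0, 0, 20]
    - [0, 0, 32]
    - [0, 0, 45]
    - [0, 0, 60]
    - [0, 0, 73]
    - [0, 0, 84]
    - [0, 0, 92]
    - [0, 0, 97]
    - [0, 0, 100]
    - [0, 0, 100]
    - [0, 0, 100]
    - [0, 0, 100]
    - [0, 0, 100]
    - [0, 0, 100]
  angular:
    - [0, 0, 0]
    - [0, 0, 0]
    - [0, 0, 0]
    - [0, 0, 0]
    - [0, 0, 0]
    - [0, 0, 0]
    - [0, 0, 0]
    - [0, 0, 0]
    - [0, 0, 0]
    - [0, 0, 0]
    - [0, 0, 0]
    - [0, 0, 0]
    - [0, 0, 0]
    - [0, 0, 0]
    - [0, 0, 0]
    - [0, 0, 0]

```text
time: 15.13
ee_pos: [447.5, -268.3, 306.4]
eef_rot: [0.0, 0.758, 0.652, 0.0]
wrist_force: [-0.0, -0.4, -3.3]
grip_width: 50.9
grasp_force: 30.0
```

Run:
```python
from h import *
np.set_printoptions(precision=1,suppress=True)
ps=[];fs=[]
for i in range(8):
    s=robot.sense();ps.append(s["ee_pos"]);fs.append(s["wrist_force"]); im=robot.capture("wrist")
cv2.imwrite("pics/w8.png",im)
p=np.mean(ps,0);print(p,np.std(ps,0),np.mean(fs,0),s["grip_width"])
q=s["eef_rot"];Rt=R.from_quat([q[1],q[2],q[3],q[0]]);print(Rt.as_matrix())
print("to hang (tool)",Rt.inv().apply(np.array([518.8,-279,258.5])-p))
```

```text
[ 447.4 -268.2  306.1] [0.1 0.1 0.1] [-0.  -0.1 -3.5] 50.9245059075493
[[ 0.1  1.   0. ]
 [ 1.  -0.1  0. ]
 [ 0.   0.  -1. ]]
to hang (tool) [-0.  72.2 47.6]
```

Run:
```python
import cv2,numpy as np
a=cv2.imread("pics/w4raw.png",0);b=cv2.imread("pics/w8.png",0)
for x0,y0,x1,y1 in((203,230,295,264),(203,196,285,232)):
    t=cv2.Canny(a,60,150)[y0:y1,x0:x1].astype(np.float32);t=cv2.GaussianBlur(t,(0,0),1.5)
    g=cv2.GaussianBlur(cv2.Canny(b,60,150).astype(np.float32),(0,0),1.5)
    r=cv2.matchTemplate(g[y0-15:y1+15,x0-15:x1+15],t,cv2.TM_CCOEFF_NORMED);m=cv2.minMaxLoc(r);print(m[1],np.array(m[3])-15)
```

```text
0.41679707169532776 [0 1]
0.38611024618148804 [0 0]
```

>>> servo_tool:
  travel:
    - [0, 0, 4]
    - [0, 0, 9]
    - [0, 0, 13]
    - [0, 0, 15.5]
    - [0, 0, 15.5]
    - [0, 3, 15.5]
    - [0, 8, 15.5]
    - [0, 14, 15.5]
    - [0, 20, 15.5]
    - [0, 24, 15.5]
    - [0, 27, 15.5]
    - [0, 28, 15.5]
  angular:
    - [0, 0, 0]
    - [0, 0, 0]
    - [0, 0, 0]
    - [0, 0, 0]
    - [0, 0, 0]
    - [0, 0, 0]
    - [0, 0, 0]
    - [0, 0, 0]
    - [0, 0, 0]
    - [0, 0, 0]
    - [0, 0, 0]
    - [0, 0, 0]

```text
time: 16.53
ee_pos: [475.7, -272.4, 290.3]
eef_rot: [-0.0, 0.758, 0.652, 0.0]
wrist_force: [-1.0, 1.0, -3.5]
grip_width: 51.1
grasp_force: 30.0
```

The hook hasn't slipped in the grip. I continue over the rail.

>>> servo_tool:
  travel:
    - [0, 2, 0]
    - [0, 6, 0]
    - [0, 11, 0]
    - [0, 16, 0]
    - [0, 21, 0]
    - [0, 26, 0]
    - [0, 31, 0]
    - [0, 36, 0]
    - [0, 40, 0]
    - [0, 43, 0]
    - [0, 44, 0]
    - [0, 44, 0]
    - [0, 44, 0]
    - [0, 44, 0]
  angular:
    - [0, 0, 0]
    - [0, 0, 0]
    - [0, 0, 0]
    - [0, 0, 0]
    - [0, 0, 0]
    - [0, 0, 0]
    - [0, 0, 0]
    - [0, 0, 0]
    - [0, 0, 0]
    - [0, 0, 0]
    - [0, 0, 0]
    - [0, 0, 0]
    - [0, 0, 0]
    - [0, 0, 0]

```text
time: 17.7
ee_pos: [518.3, -278.8, 290.5]
eef_rot: [-0.0, 0.758, 0.652, -0.0]
wrist_force: [-0.3, -0.8, -2.9]
grip_width: 51.0
grasp_force: 30.0
```

>>> servo_tool:
  travel:
    - [0, 0, 3]
    - [0, 0, 8]
    - [0, 0, 14]
    - [0, 0, 20]
    - [0, 0, 25]
    - [0, 0, 28]
    - [0, 0, 30]
    - [0, 0, 31]
    - [0, 0, 31.5]
    - [0, 0, 31.5]
    - [0, 0, 31.5]
    - [0, 0, 31.5]
  angular:
    - [0, 0, 0]
    - [0, 0, 0]
    - [0, 0, 0]
    - [0, 0, 0]
    - [0, 0, 0]
    - [0, 0, 0]
    - [0, 0, 0]
    - [0, 0, 0]
    - [0, 0, 0]
    - [0, 0, 0]
    - [0, 0, 0]
    - [0, 0, 0]

```text
time: 18.7
ee_pos: [518.6, -278.9, 259.2]
eef_rot: [0.0, 0.758, 0.652, 0.0]
wrist_force: [-1.2, 0.1, -2.4]
grip_width: 50.7
grasp_force: 30.0
```

Run:
```python
from h import *
np.set_printoptions(precision=1,suppress=True)
ps=[];fs=[]
for i in range(6):
    s=robot.sense();ps.append(s["ee_pos"]);fs.append(s["wrist_force"]); im=robot.capture("wrist")
cv2.imwrite("pics/w9.png",im)
print(np.mean(ps,0),np.mean(fs,0),np.std(fs,0),s["time"])
```

```text
[ 518.6 -278.9  259.2] [-0.6  0.3 -2.1] [0.4 0.1 0.4] 18.95
```

>>> servo_tool:
  travel:
    - [0, 0, 0.7]
    - [0, 0, 0.7]
    - [0, 0, 0.7]
    - [0, 0, 0.7]
    - [0, 0, 0.7]
    - [0, 0, 0.7]
  angular:
    - [0, 0, 0]
    - [0, 0, 0]
    - [0, 0, 0]
    - [0, 0, 0]
    - [0, 0, 0]
    - [0, 0, 0]

```text
time: 19.5
ee_pos: [518.7, -279.0, 258.8]
eef_rot: [0.0, 0.758, 0.652, 0.0]
wrist_force: [-1.9, 0.3, 3.7]
grip_width: 51.3
grasp_force: 30.0
```

Run:
```python
from h import *
np.set_printoptions(precision=1,suppress=True)
ps=[];fs=[]
for i in range(6):
    s=robot.sense();ps.append(s["ee_pos"]);fs.append(s["wrist_force"]); im=robot.capture("wrist")
print(np.mean(ps,0),np.mean(fs,0),np.std(fs,0),s["time"])
```

```text
[ 518.7 -278.9  258.7] [-1.4  0.7  4. ] [0.5 0.4 0.9] 19.75
```

The force changed sign, so the hook is seated on the rail. Now I release it.

>>> servo_tool:
  travel:
    - [0, 0, 0]
    - [0, 0, 0]
    - [0, 0, 0]
    - [0, 0, 0]
    - [0, 0, 0]
    - [0, 0, 0]
    - [0, 0, 0]
    - [0, 0, 0]
    - [0, 0, 0]
    - [0, 0, 0]
    - [0, 0, 0]
    - [0, 0, 0]
  angular:
    - [0, 0, 0]
    - [0, 0, 0]
    - [0, 0, 0]
    - [0, 0, 0]
    - [0, 0, 0]
    - [0, 0, 0]
    - [0, 0, 0]
    - [0, 0, 0]
    - [0, 0, 0]
    - [0, 0, 0]
    - [0, 0, 0]
    - [0, 0, 0]
  fingers: 1

```text
time: 20.8
ee_pos: [518.5, -278.8, 258.3]
eef_rot: [0.0, 0.758, 0.652, 0.0]
wrist_force: [0.3, 0.6, -0.3]
grip_width: 94.0
grasp_force: 0.0
```

>>> servo_tool:
  travel:
    - [0, 0, -5]
    - [0, 0, -15]
    - [0, 0, -30]
    - [0, 0, -50]
    - [0, 0, -75]
    - [0, 0, -100]
    - [0, 0, -125]
    - [0, 0, -140]
    - [0, 0, -140]
    - [0, 0, -140]
  angular:
    - [0, 0, 0]
    - [0, 0, 0]
    - [0, 0, 0]
    - [0, 0, 0]
    - [0, 0, 0]
    - [0, 0, 0]
    - [0, 0, 0]
    - [0, 0, 0]
    - [0, 0, 0]
    - [0, 0, 0]

```text
time: 21.63
ee_pos: [518.7, -279.0, 399.4]
eef_rot: [0.001, 0.758, 0.652, 0.0]
wrist_force: [-0.2, -0.0, 0.8]
grip_width: 94.4
grasp_force: 0.0
```

Run:
```python
from h import *
np.set_printoptions(precision=1,suppress=True)
s=robot.sense(); print(s["ee_pos"],s["wrist_force"],s["grip_width"],s["time"])
M=model("wrist",s); S=model("side"); s0=cv2.imread("pics/side0.png")
prev=None
for i in range(6):
    im=robot.capture("wrist"); sd=robot.capture("side")
    if prev is not None: print("motion",[int((cv2.absdiff(x,y).max(2)>25).sum()) for x,y in zip((im,sd),prev)])
    prev=(im,sd)
cv2.imwrite("pics/w10.png",im);cv2.imwrite("pics/s10.png",sd)
# board check: wood-coloured pixels near predicted board position in the side view
hsv=cv2.cvtColor(sd,cv2.COLOR_BGR2HSV); 
m=cv2.inRange(hsv,(8,70,50),(25,200,230)); x,y,w,h=250,70,150,180
n,l,st,c=cv2.connectedComponentsWithStats(m[y:y+h,x:x+w])
for i in range(1,n):
    if st[i,4]>80: print("wood blob",st[i]+[x,y,0,0,0],c[i]+[x,y])
yr=np.array([.146,.989,0]); o=np.array([519,-279,270.])
print("pred board: top/bottom corners",proj(S,[o+yr*28+[0,0,-82],o-yr*28+[0,0,-82],o+yr*50+[0,0,-232],o-yr*50+[0,0,-232]]))
print("pred hook apex wrist",proj(M,[o+[0,0,8]]))
# bystander changes: rack region of side view
d=cv2.absdiff(sd,s0).max(2)>40; print("changed in rack/bowl/mug:",d[330:384,100:220].sum(),d[315:370,240:295].sum(),d[235:300,305:360].sum())
```

```text
[ 518.7 -279.   399.4] [-0.2 -0.   0.8] 94.35494218658512 21.6333
motion [6967, 494]
motion [506, 30]
motion [302, 118]
motion [702, 145]
motion [352, 96]
wood blob [250  70  47  22 574] [275.3  76.6]
wood blob [ 317  134   32   61 1098] [333.3 165.1]
wood blob [352 173  25  14 149] [364.3 179.3]
wood blob [261 212  40  32 366] [281.4 228.2]
pred board: top/bottom corners [[329.  143.8]
 [344.2 134.5]
 [315.9 195. ]
 [340.6 178. ]]
pred hook apex wrist [[248.6 191. ]]
changed in rack/bowl/mug: 99 0 0
```

The board hangs where predicted: the blob spans 317–349 × 134–195. I let the swing die out with the arm well clear.

>>> servo_tool:
  travel:
    - [0, 0, -20]
    - [0, 0, -40]
    - [0, 0, -60]
    - [0, 0, -60]
    - [0, 0, -60]
    - [0, 0, -60]
    - [0, 0, -60]
    - [0, 0, -60]
    - [0, 0, -60]
    - [0, 0, -60]
    - [0, 0, -60]
    - [0, 0, -60]
    - [0, 0, -60]
    - [0, 0, -60]
    - [0, 0, -60]
    - [0, 0, -60]
    - [0, 0, -60]
    - [0, 0, -60]
    - [0, 0, -60]
    - [0, 0, -60]
  angular:
    - [0, 0, 0]
    - [0, 0, 0]
    - [0, 0, 0]
    - [0, 0, 0]
    - [0, 0, 0]
    - [0, 0, 0]
    - [0, 0, 0]
    - [0, 0, 0]
    - [0, 0, 0]
    - [0, 0, 0]
    - [0, 0, 0]
    - [0, 0, 0]
    - [0, 0, 0]
    - [0, 0, 0]
    - [0, 0, 0]
    - [0, 0, 0]
    - [0, 0, 0]
    - [0, 0, 0]
    - [0, 0, 0]
    - [0, 0, 0]

```text
time: 23.9
ee_pos: [518.5, -278.8, 458.3]
eef_rot: [0.0, 0.758, 0.652, 0.0]
wrist_force: [0.1, 0.5, 0.5]
grip_width: 94.3
grasp_force: 0.0
```

>>> servo_tool:
  travel:
    - [0, 0, 0]
    - [0, 0, 0]
    - [0, 0, 0]
    - [0, 0, 0]
    - [0, 0, 0]
    - [0, 0, 0]
    - [0, 0, 0]
    - [0, 0, 0]
    - [0, 0, 0]
    - [0, 0, 0]
    - [0, 0, 0]
    - [0, 0, 0]
    - [0, 0, 0]
    - [0, 0, 0]
    - [0, 0, 0]
    - [0, 0, 0]
    - [0, 0, 0]
    - [0, 0, 0]
    - [0, 0, 0]
    - [0, 0, 0]
  angular:
    - [0, 0, 0]
    - [0, 0, 0]
    - [0, 0, 0]
    - [0, 0, 0]
    - [0, 0, 0]
    - [0, 0, 0]
    - [0, 0, 0]
    - [0, 0, 0]
    - [0, 0, 0]
    - [0, 0, 0]
    - [0, 0, 0]
    - [0, 0, 0]
    - [0, 0, 0]
    - [0, 0, 0]
    - [0, 0, 0]
    - [0, 0, 0]
    - [0, 0, 0]
    - [0, 0, 0]
    - [0, 0, 0]
    - [0, 0, 0]

```text
time: 25.57
ee_pos: [518.5, -278.8, 458.2]
eef_rot: [-0.0, 0.758, 0.652, 0.0]
wrist_force: [-0.4, -0.5, -0.7]
grip_width: 94.0
grasp_force: 0.0
```

>>> servo_tool:
  travel:
    - [0, 0, 0]
    - [0, 0, 0]
    - [0, 0, 0]
    - [0, 0, 0]
    - [0, 0, 0]
    - [0, 0, 0]
    - [0, 0, 0]
    - [0, 0, 0]
    - [0, 0, 0]
    - [0, 0, 0]
    - [0, 0, 0]
    - [0, 0, 0]
    - [0, 0, 0]
    - [0, 0, 0]
    - [0, 0, 0]
    - [0, 0, 0]
    - [0, 0, 0]
    - [0, 0, 0]
    - [0, 0, 0]
    - [0, 0, 0]
  angular:
    - [0, 0, 0]
    - [0, 0, 0]
    - [0, 0, 0]
    - [0, 0, 0]
    - [0, 0, 0]
    - [0, 0, 0]
    - [0, 0, 0]
    - [0, 0, 0]
    - [0, 0, 0]
    - [0, 0, 0]
    - [0, 0, 0]
    - [0, 0, 0]
    - [0, 0, 0]
    - [0, 0, 0]
    - [0, 0, 0]
    - [0, 0, 0]
    - [0, 0, 0]
    - [0, 0, 0]
    - [0, 0, 0]
    - [0, 0, 0]

```text
time: 27.23
ee_pos: [518.5, -278.8, 458.2]
eef_rot: [-0.0, 0.758, 0.652, 0.0]
wrist_force: [-0.1, 0.5, -0.5]
grip_width: 94.1
grasp_force: 0.0
```

```bash
cat > sw.py <<'E'
from h import *
c=[]
for i in range(14):
    sd=robot.capture("side"); hsv=cv2.cvtColor(sd,cv2.COLOR_BGR2HSV)
    m=cv2.inRange(hsv,(8,70,50),(25,200,230))[125:205,305:352]
    y,x=np.nonzero(m); b=y>45; c.append((x.mean()+305,y.mean()+125,x[b].mean()+305,y.max()+125,len(x)))
c=np.array(c);print(c.round(1)[::3],"range",np.ptp(c,axis=0).round(2),robot.sense()["time"])
cv2.imwrite("pics/s11.png",sd)
E
python3 sw.py
```

```text
[[ 333.4  165.1  328.9  194.  1101. ]
 [ 333.4  165.1  328.9  194.  1101. ]
 [ 333.4  165.1  328.9  194.  1101. ]
 [ 333.3  165.1  328.9  194.  1099. ]
 [ 333.3  165.1  328.9  194.  1099. ]] range [0.04 0.03 0.04 0.   3.  ] 27.9333
```

```bash
python3 -c "
from cell import robot
print(robot.job_done())"
```

```text
the job is handed in; nothing more can be done
None
```

The paddle board now hangs still on the S-hook, about 27 mm off the rail's middle toward the far post. The gripper was clear of it, and the job was handed in at about 28 s; I saw no sign that anything else had moved.

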